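# Clear the jammed stopper tube on the packing line

### The job

Two cork stoppers have jammed at the bottom of the clear feed tube, which leans over on its pivot. Tip the tube upright over its tray, then take the long push rod from the rack and push it down inside the tube until its collar rests on the tube's rim, so that both stoppers drop out into the tray; let go and leave the rod standing there in the upright tube. Leave the short rod hanging in the rack and do not disturb the glass jar or its lid.

Things in the scene. Friction and masses are not known exactly. Their poses are not given: they have to be found in the camera images.
- stand: Fixed stand carrying the tube: open aluminium catch tray 140 mm (its x) by 100 mm (y), walls 30 mm high and 4 mm thick, floor 4 mm, with a grey post 100 mm high outside the middle of each long side (y = +-56 mm, 30 mm wide, 8 mm thick). Origin: centre of the underside, on the bench. The tube turns between the posts about a line along the stand's y, 75 mm above the origin.
- tube (a joint): Angle of the tube, rad. 0: leaning 0.45 rad (26 degrees) from upright towards the stand's -x (the start). 0.45: upright, over the stand's origin, against a hard stop. At the start the lowest edge of its mouth is 53 mm from the stand's origin towards -x, 138 mm above the bench; pushing there towards the stand's +x raises it, that edge travelling up by 17 mm. The pivot is stiff (0.15 N m): the tube stays where it is left.
- tube_mouth (a point): Centre of the tube's open upper end; z points out along its axis. Clear plastic tube 40 mm outside, 33 mm bore, 90 mm long; mouth 80 mm above the pivot line, outlet 10 mm below it: upright, the mouth is 155 mm and the outlet 65 mm above the bench. Two sprung sloping jaws in the outlet hold the stoppers; pushing them out takes up to about 12 N.
- push_rod: Long push rod, 0.14 kg: steel shaft 14 mm thick reaching 105 mm below a steel collar (56 mm diameter, 5 mm thick); above it a round black handle, 26 mm diameter, 42 mm high. Origin: centre of the collar's underside, z up the handle. It hangs upright in the aluminium rack, collar 112 mm above the bench; the rack's other hole, 84 mm away along the rod's y (either side), holds the short rod.
- short_rod: Bystander in the rack: the same collar on a shaft of only 45 mm, too short to clear the tube, with a square black handle (24 mm wide, 42 mm high). Origin: centre of the collar's underside.
- stopper_a: The lower of two cork stoppers jammed in the tube: 30 mm diameter, 18 mm high, foot tapered to 23 mm; 12 g. Origin: centre of its foot, z along its axis.
- stopper_b: The upper stopper, the same, resting on the first.
- jar: Bystander: open glass jar, 80 mm diameter, 85 mm high, on the bench. Origin: centre of its underside.
- jar_lid: Bystander: flat metal lid, 82 mm diameter, 12 mm high, on the bench. Origin: centre of its underside.
Things that resemble listed ones, but are neither listed nor needed, are in the scene too. Leave any green or red look-alike of the push_rod alone.

How it is judged:
By the outcome, as a careful person would: the job done as asked, in the order asked, and still so for the second after the job is handed in, with the robot touching nothing.
It also fails if it takes over 67 s, if anything falls off the work surface, if the arm or the gripper's body presses on something with over 40 N, if the wrist force passes 120 N, or if a joint passes its speed limit or range.

### The arm

A 6-joint arm with a two-finger parallel gripper is mounted at the origin on the work surface. World frame = base frame: x ahead of the robot, y to its left, z up, the work surface at z = 0. Lengths are in m, angles in rad, forces in N, time in s.
With the tool pointing down it reaches from about 0.25 to 0.725 m from the base axis. Payload 4 kg.
Tool frame: the origin (TCP) lies on the centre line of the jaws, within the pads' length; the fingertips stand 17 mm ahead of it and the grasp point (between the pads) lies 2 mm behind it; z points along the fingers, y is the line along which they close (so a half turn about z gives the same grasp; the last joint's range is limited). The gripper opens to 85 mm and grips with 20 to 120 N. Pads are 22 mm wide; open, the fingers measure 114 mm over their backs; the gripper's body (76 mm by 85 mm) begins 54 mm behind the grasp point. The pads swing forward as they close: fully open they stand 13 mm farther back than shut.
Start: joints at [1.213, 0.241, 0.005, 1.335, 0, 1.571], TCP at [0.175, 0.468, 0.248] pointing down, gripper open.
Joint ranges: [-2.72, 2.72], [-1.05, 1.87], [-1.09, 1.28], [-1.99, 2.15], [-1.42, 1.44], [-3.14, 3.14]. Speed limits (rad/s): [2.79, 2.79, 3.14, 3.14, 3.14, 3.14].

### API

Orientations are given as a unit quaternion [x, y, z, w].
In Python, from workcell import bot, camera, get_calibration gives the robot as it stands.
- The arm moves only by the tool apply_moves, never from a script. Its argument "steps" is a list of rows, each a list of 3 entries, a list of its own where there are three numbers: the shift along the tool's x, y, z as a fraction of full scale, then the turn, a rotation vector about the tool's x, y, z as a fraction of full scale, then the opening, from 0 (shut) to 1 (fully open). A call has exactly 8 rows; each row shifts and turns the commanded pose from where the row before left it, along the tool's axes as they then stand; what a row does not reach is not made up. Full scale, the value 1, is 20 cm for a shift and pi rad for a turn. A row lasts 1/12 s, in which the tool goes at most 41.7 mm and 7.16 degrees, less where a joint would pass 70% of its speed; a pose out of reach is approached as far as the arm can. A call with a number of a shift or a turn outside -1 to 1 is refused whole. A call with a gripper value outside its range is refused whole. The fingers move at their own pace and stop on an object; the grip force is fixed at half the most. Time passes only in rows, so rows that do not move let the fingers close, or fill a call up. It gives the time, the measured TCP pose, the force, the opening and the grip force at its end, in the units of the state.
- bot.get_obs(): the state, without advancing time (a new reading comes with each control period).
- camera(name): name is "scene" or "top" or "wrist"; returns (picture, depth): 480x640x3 uint8, red, green, blue; 480x640 float32, m along the optical axis (not along the pixel's ray), 0 where there is no reading.
- get_calibration(name): a dict with "fov_y" (degrees; the focal length in pixels is half the picture's height over the tangent of half this angle, whatever the lens; pixels are square), "cx", "cy" (the principal point, pixels), "dist_coeffs" ([k1, k2, p1, p2, k3] as OpenCV has them; the pictures are not rectified), "rvec" (rotation vector, rad) and "tvec" (3), from world to camera coordinates, as OpenCV has them. Camera axes: x right, y down, z forward; pixel columns grow to the right and rows downward; lengths in m; the calibration is good to about 2 mm. A picture is of the moment at which its call begins: read the wrist's pose just before it. get_calibration takes no time and is no camera call; for the wrist camera it gives the pose at the moment of the call.
- bot.job_done(): hands the job in; it is judged then, once.
The state is a dict: "clock": time; "joint_pos": joint angles; "joint_vel": joint speeds; "tau": joint torques, N m; "eef_pos": TCP position; "tool_rot": TCP orientation; "ft_force": force on the tool from outside, world axes, zero at the start; "ft_torque": the same for the moment, N m; "grip_width": finger opening in m; "grasp_force": force on a finger pad.
Only numpy, scipy, OpenCV 4.12 (cv2) and the standard library are available. Lean on these libraries where they do the work, as an engineer would, in place of code of your own. Each camera call takes 0.05 s, during which the arm holds its last target. There are 200 camera calls.

## Working session

There is one attempt and no reset: what is moved stays moved. The work goes in short steps, Python scripts to look and compute and a tool call to move; the robot and the scene stay as the last step left them, time stands still between calls to the robot, and variables do not carry over. Pictures are saved under pics/ and viewed, at most 10 in all, crops included, and the job is handed in when it is done.

Besides the shell and the picture viewer there is one more tool, called after ">>>" as name([rows], argument=value, ...), one row to a line, values as JSON. apply_moves: Moves the arm, as the interface text tells. Its arguments: {"type":"object","properties":{"steps":{"type":"array"}},"required":["steps"]}

```bash
mkdir -p pics; cat > h.py <<'E'
import numpy as np, cv2, sys
from scipy.spatial.transform import Rotation as R
from workcell import bot, camera, get_calibration
def cal(n):
    c=get_calibration(n); f=240/np.tan(np.radians(c["fov_y"])/2)
    K=np.array([[f,0,c["cx"]],[0,f,c["cy"]],[0,0,1.]])
    return K,np.array(c["dist_coeffs"],float),R.from_rotvec(np.ravel(c["rvec"])).as_matrix(),np.ravel(c["tvec"])
def snap(n,name):
    np.savez(f"pics/{name}.npz",**dict(zip(("K","D","R","t"),cal(n))))
    im,d=camera(n); cv2.imwrite(f"pics/{name}.png",im[:,:,::-1]); np.save(f"pics/{name}_d.npy",d); return im,d
def load(name):
    z=np.load(f"pics/{name}.npz"); return z["K"],z["D"],z["R"],z["t"]
def pix(name,uv,z=None):
    K,D,Rm,t=load(name); d=np.load(f"pics/{name}_d.npy")
    uv=np.atleast_2d(np.array(uv,float)); n=cv2.undistortPoints(uv[:,None],K,D)[:,0]
    ray=np.c_[n,np.ones(len(n))]
    if z is None:
        dep=np.array([d[int(round(v)),int(round(u))] for u,v in uv]); return (ray*dep[:,None]-t)@Rm
    o=-Rm.T@t; r=ray@Rm; return o+r*((z-o[2])/r[:,2])[:,None]
def proj(name,P):
    K,D,Rm,t=load(name); return cv2.projectPoints(np.atleast_2d(np.array(P,float)),cv2.Rodrigues(Rm)[0],t,K,D)[0][:,0]
E
python3 - <<'E'
from h import *
snap("scene","s0");snap("top","t0")
o=bot.get_obs();print(o["clock"],o["eef_pos"],o["tool_rot"])
E
```

```text
0.1 [0.17491879 0.46782541 0.24751311] [ 1.77943463e-01  9.84040260e-01 -9.28407092e-04 -1.70277340e-04]
```

View pics/t0.png

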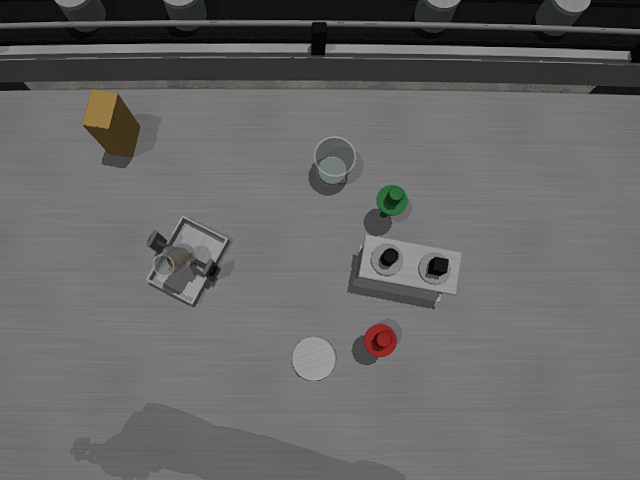

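View pics/s0.png

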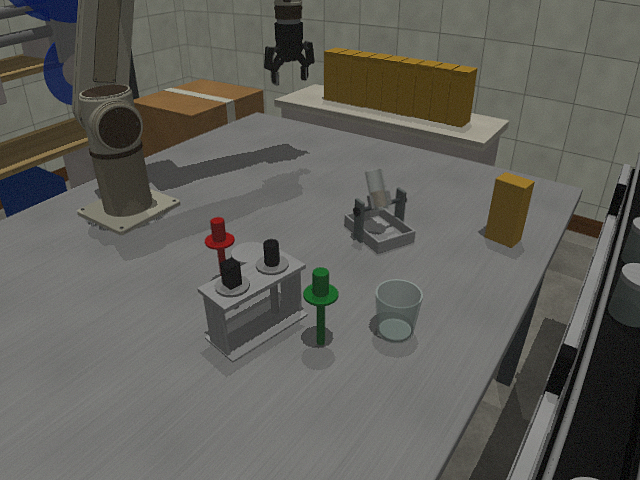

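The top view shows the stand at (189,262), with the tube leaning towards the lower left and its mouth near (168,262). The rack's round-handled long rod is at (388,258) and the square-handled short rod at (437,267). The jar is at (335,160), the lid at (314,358), and the green and red look-alikes at (392,200) and (380,340).

```bash
python3 - <<'E'
from h import *
im=cv2.imread("pics/t0.png")
a=cv2.resize(im[205:315,135:245],None,fx=5,fy=5,interpolation=cv2.INTER_CUBIC)[:, :400*1+150]
cv2.imwrite("pics/c1.png",a)
b=cv2.resize(im[225:315,345:465],None,fx=5,fy=5,interpolation=cv2.INTER_CUBIC)
cv2.imwrite("pics/c2.png",b)
print(np.round(pix("t0",[(388,256),(438,265),(374,262),(392,200),(335,160),(314,358),(380,340),(189,262),(168,262)]),3))
K,D,Rm,t=load("t0");print(-Rm.T@t,Rm.round(2))
E
```

```text
[[ 0.57  -0.108  0.156]
 [ 0.555 -0.191  0.153]
 [ 0.566 -0.09   0.115]
 [ 0.668 -0.119  0.145]
 [ 0.79  -0.032  0.003]
 [ 0.403  0.011  0.012]
 [ 0.432 -0.092  0.153]
 [ 0.569  0.232  0.096]
 [ 0.568  0.268  0.099]]
[0.40989262 0.04001737 1.06579461] [[-0.   -1.    0.02]
 [-0.98 -0.   -0.19]
 [ 0.19 -0.02 -0.98]]
```

View pics/c1.png

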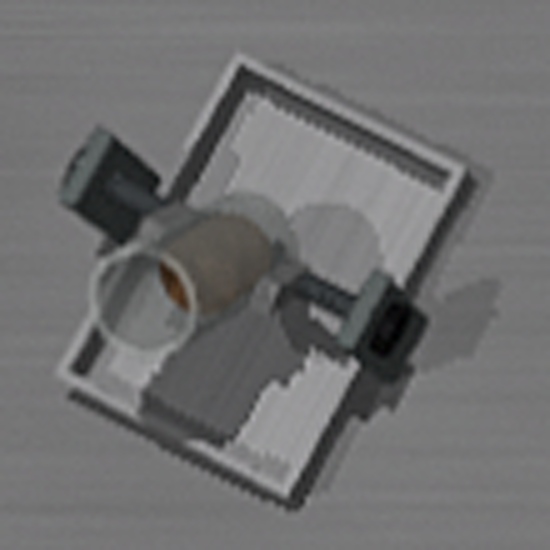

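View pics/c2.png

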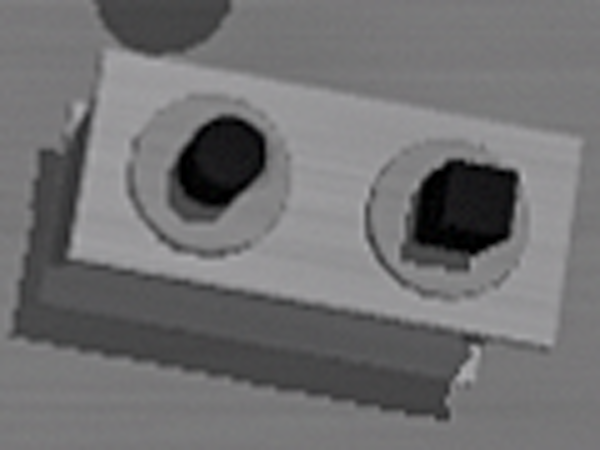

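The first crop shows the tray corners at (240,58), (468,165), (297,508) and (62,378), with the mouth circle centred at (147,298). The second crop shows the long rod's handle top at (228,155), its collar at (210,175) and the short rod's collar at (447,218).

```bash
python3 - <<'E'
from h import *
f=lambda p,o:[((x+.5)/5-.5+o[0],(y+.5)/5-.5+o[1]) for x,y in p]
c=pix("t0",f([(240,55),(470,163),(297,508),(62,378)],(135,205)),.03)[:,:2]
print("corners",c.round(4),"centre",c.mean(0).round(4),[np.linalg.norm(c[i]-c[(i+1)%4]).round(4) for i in range(4)])
ax=(c[0]+c[1]-c[2]-c[3]);print("x yaw",np.arctan2(ax[1],ax[0]))
m=pix("t0",f([(147,298)],(135,205)),.147)[0];print("mouth",m, m[:2]-c.mean(0))
p=pix("t0",f([(90,170),(385,320)],(135,205)),.1);print("posts",p)
r=[pix("t0",f([q],(345,225)),z)[0] for q,z in (((228,152),.159),((210,174),.117),((447,218),.117))];print(np.round(r,4),np.linalg.norm(r[1]-r[2]))
d=(r[1]-r[2]);print("rack y yaw",np.arctan2(d[1],d[0]))
E
```

```text
corners [[0.6688 0.2607]
 [0.627  0.1719]
 [0.4969 0.2325]
 [0.5449 0.3221]] centre [0.5844 0.2468] [np.float64(0.0981), np.float64(0.1435), np.float64(0.1016), np.float64(0.1383)]
x yaw -0.4478876266999327
mouth [0.55646525 0.26322151 0.147     ] [-0.02791779  0.01642666]
posts [[0.60950726 0.29700799 0.1       ]
 [0.55645689 0.19116608 0.1       ]]
[[ 0.5707 -0.111   0.159 ]
 [ 0.5704 -0.1116  0.117 ]
 [ 0.5552 -0.1933  0.117 ]] 0.08311817460033094
rack y yaw 1.3861531850231288
```

>>> apply_moves([
  [[0, 0, 0], [0, 0, 0.031], 0],
  [[-0.16, -0.014, 0], [0, 0, 0], 0],
  [[-0.16, -0.014, 0], [0, 0, 0], 0],
  [[-0.16, -0.014, 0], [0, 0, 0], 0],
  [[-0.16, -0.014, 0], [0, 0, 0], 0],
  [[-0.16, -0.014, 0], [0, 0, 0], 0],
  [[-0.16, -0.014, 0], [0, 0, 0], 0],
  [[-0.16, -0.014, 0], [0, 0, 0], 0],
])

```text
clock: 0.77
eef_pos: [0.3686, 0.351, 0.2479]
tool_rot: [0.226, 0.974, -0.0, -0.0]
ft_force: [-0.8, 1.5, -0.3]
grip_width: 0.0
grasp_force: 0.0
```

>>> apply_moves([
  [[-0.15, 0, 0], [0, 0, 0], 0],
  [[-0.15, 0, 0], [0, 0, 0], 0],
  [[-0.15, 0, 0], [0, 0, 0], 0],
  [[-0.15, 0, 0], [0, 0, 0], 0],
  [[-0.15, 0, 0], [0, 0, 0], 0],
  [[0, 0, 0.15], [0, 0, 0], 0],
  [[0, 0, 0.15], [0, 0, 0], 0],
  [[0, 0, 0.15], [0, 0, 0], 0],
])

```text
clock: 1.43
eef_pos: [0.5032, 0.2857, 0.157]
tool_rot: [0.226, 0.974, 0.0, 0.0]
ft_force: [-0.1, 0.1, -0.9]
grip_width: 0.0001
grasp_force: 0.0
```

```bash
python3 - <<'E'
from h import *
snap("top","t1")
im=cv2.imread("pics/t1.png")
cv2.imwrite("pics/c3.png",cv2.resize(im[195:325,125:275],None,fx=4,fy=4,interpolation=cv2.INTER_CUBIC))
E
```

```text
(no output)
```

View pics/c3.png

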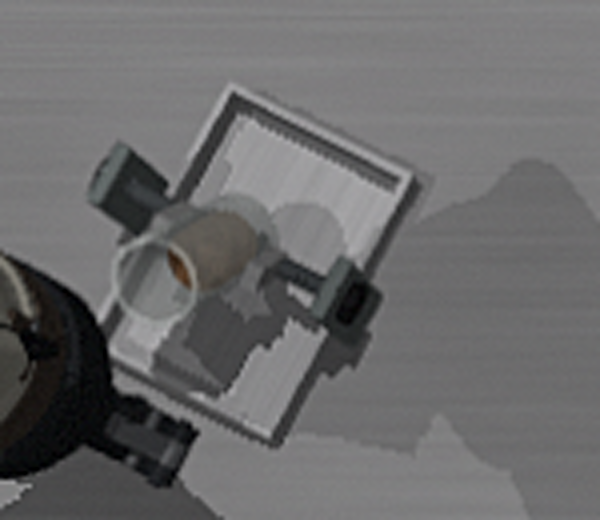

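The tube mouth is still leaning at about (155,278), with the closed gripper beside it on the stand's −x side. I'll lower it and push towards +x.

>>> apply_moves([
  [[0, 0, 0.11], [0, 0, 0], 0],
  [[-0.04, 0, 0], [0, 0, 0], 0],
  [[-0.04, 0, 0], [0, 0, 0], 0],
  [[-0.04, 0, 0], [0, 0, 0], 0],
  [[-0.04, 0, 0], [0, 0, 0], 0],
  [[-0.04, 0, 0], [0, 0, 0], 0],
  [[-0.04, 0, 0], [0, 0, 0], 0],
  [[-0.04, 0, 0], [0, 0, 0], 0],
])

```text
clock: 2.15
eef_pos: [0.5539, 0.2622, 0.1384]
tool_rot: [0.225, 0.974, 0.001, 0.001]
ft_force: [-2.7, 1.4, 3.2]
grip_width: 0.0003
grasp_force: 1.6
```

>>> apply_moves([
  [[-0.01, 0, 0], [0, 0, 0], 0],
  [[-0.01, 0, 0], [0, 0, 0], 0],
  [[0, 0, 0], [0, 0, 0], 0],
  [[0, 0, 0], [0, 0, 0], 0],
  [[0, 0, 0], [0, 0, 0], 0],
  [[0, 0, 0], [0, 0, 0], 0],
  [[0, 0, 0], [0, 0, 0], 0],
  [[0, 0, 0], [0, 0, 0], 0],
])

```text
clock: 2.82
eef_pos: [0.5562, 0.2599, 0.1362]
tool_rot: [0.226, 0.974, -0.0, 0.0]
ft_force: [-0.3, 0.4, 0.3]
grip_width: 0.0
grasp_force: 0.0
```

>>> apply_moves([
  [[-0.01, 0, 0], [0, 0, 0], 0],
  [[-0.01, 0, 0], [0, 0, 0], 0],
  [[0, 0, 0], [0, 0, 0], 0],
  [[0, 0, 0], [0, 0, 0], 0],
  [[0, 0, 0], [0, 0, 0], 0],
  [[0, 0, 0], [0, 0, 0], 0],
  [[0, 0, 0], [0, 0, 0], 0],
  [[0, 0, 0], [0, 0, 0], 0],
])

```text
clock: 3.48
eef_pos: [0.5579, 0.2591, 0.1363]
tool_rot: [0.225, 0.974, 0.0, -0.002]
ft_force: [-5.5, 2.7, 3.0]
grip_width: 0.0002
grasp_force: 3.2
```

```bash
python3 - <<'E'
from h import *
print(bot.get_obs()["ft_force"]);snap("top","t2");snap("scene","s2")
im=cv2.imread("pics/t2.png");s=cv2.imread("pics/s2.png")
a=cv2.resize(im[195:325,125:275],(400,347),interpolation=cv2.INTER_CUBIC);b=cv2.resize(s[150:280,320:470],(400,347),interpolation=cv2.INTER_CUBIC)
cv2.imwrite("pics/c4.png",np.hstack([a,b]))
E
```

```text
[-5.48162968  2.69082057  3.01720454]
```

View pics/c4.png

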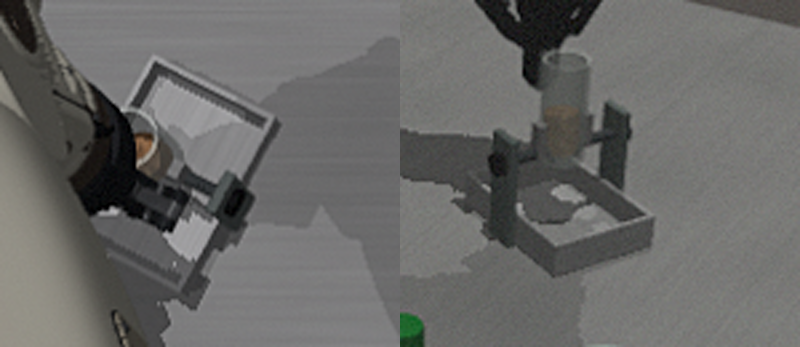

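The tube looks upright: the mouth is at about (145,130) on the left, and the sides are vertical on the right. The force is rising, so I'll press a little more to confirm the stop.

>>> apply_moves([
  [[-0.01, 0, 0], [0, 0, 0], 0],
  [[-0.01, 0, 0], [0, 0, 0], 0],
  [[0, 0, 0], [0, 0, 0], 0],
  [[0, 0, 0], [0, 0, 0], 0],
  [[0, 0, 0], [0, 0, 0], 0],
  [[0, 0, 0], [0, 0, 0], 0],
  [[0, 0, 0], [0, 0, 0], 0],
  [[0, 0, 0], [0, 0, 0], 0],
])

```text
clock: 4.25
eef_pos: [0.5581, 0.259, 0.1364]
tool_rot: [0.224, 0.975, 0.001, -0.006]
ft_force: [-15.0, 5.7, 7.7]
grip_width: 0.0001
grasp_force: 8.2
```

The force jumped to 17 N with no motion, so the hard stop is confirmed. Next I'll retreat, rise and open.

>>> apply_moves([
  [[0.1, 0, 0], [0, 0, 0], 0],
  [[0.1, 0, 0], [0, 0, 0], 0],
  [[0.05, 0, 0], [0, 0, 0], 0],
  [[0, 0, -0.15], [0, 0, 0], 0],
  [[0, 0, -0.15], [0, 0, 0], 0],
  [[0, 0, -0.15], [0, 0, 0], 0],
  [[0, 0, -0.15], [0, 0, 0], 0.65],
  [[0, 0, 0], [0, 0, 0], 0.65],
])

```text
clock: 4.92
eef_pos: [0.5216, 0.2797, 0.2638]
tool_rot: [0.226, 0.974, 0.004, 0.005]
ft_force: [0.7, 0.0, 1.2]
grip_width: 0.0231
grasp_force: 0.0
```

>>> apply_moves([
  [[-0.09, -0.137, 0], [0, 0, 0], 0.65],
  [[-0.09, -0.137, 0], [0, 0, 0], 0.65],
  [[-0.09, -0.137, 0], [0, 0, 0], 0.65],
  [[-0.09, -0.137, 0], [0, 0, 0], 0.65],
  [[-0.09, -0.137, 0], [0, 0, 0], 0.65],
  [[-0.09, -0.137, 0], [0, 0, 0], 0.65],
  [[-0.09, -0.137, 0], [0, 0, 0], 0.65],
  [[-0.09, -0.137, 0], [0, 0, 0], 0.65],
])

```text
clock: 5.58
eef_pos: [0.5518, 0.0163, 0.2564]
tool_rot: [0.226, 0.974, -0.0, 0.0]
ft_force: [1.0, 0.2, -0.8]
grip_width: 0.0555
grasp_force: 0.0
```

>>> apply_moves([
  [[-0.09, -0.137, 0], [0, 0, 0], 0.65],
  [[-0.09, -0.137, 0], [0, 0, 0], 0.65],
  [[-0.09, -0.137, 0], [0, 0, 0], 0.65],
  [[-0.09, -0.137, 0], [0, 0, 0], 0.65],
  [[0, 0, 0], [0, 0, 0], 0.65],
  [[0, 0, 0], [0, 0, 0], 0.65],
  [[0, 0, 0], [0, 0, 0], 0.65],
  [[0, 0, 0], [0, 0, 0], 0.65],
])

```text
clock: 6.25
eef_pos: [0.568, -0.1111, 0.2563]
tool_rot: [0.225, 0.974, 0.0, -0.0]
ft_force: [-0.2, 0.2, -0.1]
grip_width: 0.0554
grasp_force: 0.0
```

```bash
python3 - <<'E'
from h import *
o=bot.get_obs();print(o["joint_pos"])
snap("wrist","w1");snap("top","t3")
print(proj("w1",[(.5705,-.111,.159),(.5705,-.111,.117),(.5552,-.1933,.117)]))
print(proj("t3",[(.584,.246,.155)]))
im=cv2.imread("pics/t3.png")
b=cv2.resize(im[195:325,125:275],(240,208),interpolation=cv2.INTER_CUBIC)
w=cv2.imread("pics/w1.png");w=cv2.resize(w,(560,420))
c=np.zeros((420,800,3),np.uint8);c[:,:560]=w;c[:208,560:]=b
cv2.imwrite("pics/c5.png",c)
E
```

```text
[-1.93201061e-01  3.96995434e-01  2.44680980e-01  1.41862902e+00
  2.11394303e-04  2.60924328e-01]
[[320.36110345 256.96620421]
 [320.41135503 239.816208  ]
 [212.12864118 268.94320474]]
[[174.01493843 247.01819886]]
```

View pics/c5.png

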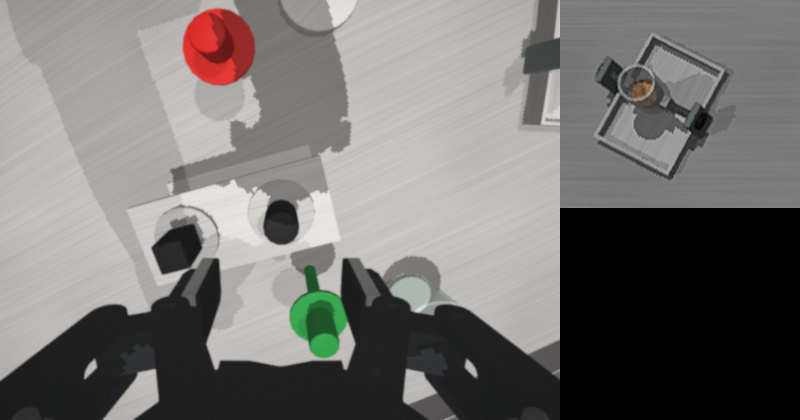

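The round handle sits at about (282,230) in the wrist view (predicted 280,225), with its collar where predicted. The inset shows the tube upright, with the mouth at its predicted pixel. I'll descend and grasp.

>>> apply_moves([
  [[-0.011, 0.005, 0.14], [0, 0, 0], 0.65],
  [[0, 0, 0.14], [0, 0, 0], 0.65],
  [[0, 0, 0.14], [0, 0, 0], 0.65],
  [[0, 0, 0.1], [0, 0, 0], 0.65],
  [[0, 0, 0.05], [0, 0, 0], 0.65],
  [[0, 0, 0], [0, 0, 0], 0],
  [[0, 0, 0], [0, 0, 0], 0],
  [[0, 0, 0], [0, 0, 0], 0],
])

```text
clock: 7.02
eef_pos: [0.5716, -0.1118, 0.144]
tool_rot: [0.225, 0.974, 0.0, 0.001]
ft_force: [0.2, -0.1, -0.5]
grip_width: 0.0245
grasp_force: 58.8
```

>>> apply_moves([
  [[0, 0, 0], [0, 0, 0], 0],
  [[0, 0, 0], [0, 0, 0], 0],
  [[0, 0, 0], [0, 0, 0], 0],
  [[0, 0, 0], [0, 0, 0], 0],
  [[0, 0, 0], [0, 0, 0], 0],
  [[0, 0, 0], [0, 0, 0], 0],
  [[0, 0, 0], [0, 0, 0], 0],
  [[0, 0, 0], [0, 0, 0], 0],
])

```text
clock: 7.68
eef_pos: [0.5713, -0.1121, 0.1437]
tool_rot: [0.226, 0.974, 0.0, 0.001]
ft_force: [-0.3, 0.6, 5.3]
grip_width: 0.0249
grasp_force: 59.2
```

>>> apply_moves([
  [[0, 0, -0.05], [0, 0, 0], 0],
  [[0, 0, -0.1], [0, 0, 0], 0],
  [[0, 0, -0.14], [0, 0, 0], 0],
  [[0, 0, -0.14], [0, 0, 0], 0],
  [[0, 0, -0.14], [0, 0, 0], 0],
  [[0, 0, -0.14], [0, 0, 0], 0],
  [[0, 0, -0.14], [0, 0, 0], 0],
  [[0, 0, -0.14], [0, 0, 0], 0],
])

```text
clock: 8.35
eef_pos: [0.5697, -0.112, 0.3416]
tool_rot: [0.226, 0.974, -0.0, -0.001]
ft_force: [0.6, 1.2, -1.4]
grip_width: 0.0244
grasp_force: 59.0
```

>>> apply_moves([
  [[0.0515, 0.117, 0], [0, 0, 0], 0],
  [[0.0515, 0.117, 0], [0, 0, 0], 0],
  [[0.0515, 0.117, 0], [0, 0, 0], 0],
  [[0.0515, 0.117, 0], [0, 0, 0], 0],
  [[0.0515, 0.117, 0], [0, 0, 0], 0],
  [[0.0515, 0.117, 0], [0, 0, 0], 0],
  [[0.0515, 0.117, 0], [0, 0, 0], 0],
  [[0.0515, 0.117, 0], [0, 0, 0], 0],
])

```text
clock: 9.02
eef_pos: [0.5782, 0.0934, 0.3402]
tool_rot: [0.226, 0.974, -0.0, -0.001]
ft_force: [1.5, 0.1, -1.7]
grip_width: 0.0245
grasp_force: 59.0
```

>>> apply_moves([
  [[0.0515, 0.117, 0], [0, 0, 0], 0],
  [[0.0515, 0.117, 0], [0, 0, 0], 0],
  [[0.0515, 0.117, 0], [0, 0, 0], 0],
  [[0.0515, 0.117, 0], [0, 0, 0], 0],
  [[0.0515, 0.117, 0], [0, 0, 0], 0],
  [[0.0515, 0.117, 0], [0, 0, 0], 0],
  [[0, 0, 0], [0, 0, 0], 0],
  [[0, 0, 0], [0, 0, 0], 0],
])

```text
clock: 9.68
eef_pos: [0.5844, 0.2469, 0.3394]
tool_rot: [0.224, 0.975, -0.001, -0.001]
ft_force: [0.2, -2.0, -1.3]
grip_width: 0.025
grasp_force: 59.2
```

```bash
python3 - <<'E'
from h import *
o=bot.get_obs();print(o["eef_pos"])
snap("scene","s4");snap("wrist","w4")
e=o["eef_pos"]
print(proj("s4",[(.584,.246,.155),(.584,.246,.065),(e[0],e[1],e[2]-.0317),(e[0],e[1],e[2]-.1367)]))
s=cv2.imread("pics/s4.png")
a=cv2.resize(s[60:250,310:450],None,fx=3,fy=3,interpolation=cv2.INTER_CUBIC)
c=np.zeros((570,780,3),np.uint8);c[:,:420]=a;c[:270,420:]=cv2.resize(cv2.imread("pics/w4.png"),(360,270))
cv2.imwrite("pics/c6.png",c)
E
```

```text
[0.58440647 0.24688645 0.33936939]
[[381.08357194 171.40776862]
 [378.61328434 208.35326155]
 [385.9047275  101.50129184]
 [382.80810754 150.51060371]]
```

View pics/c6.png

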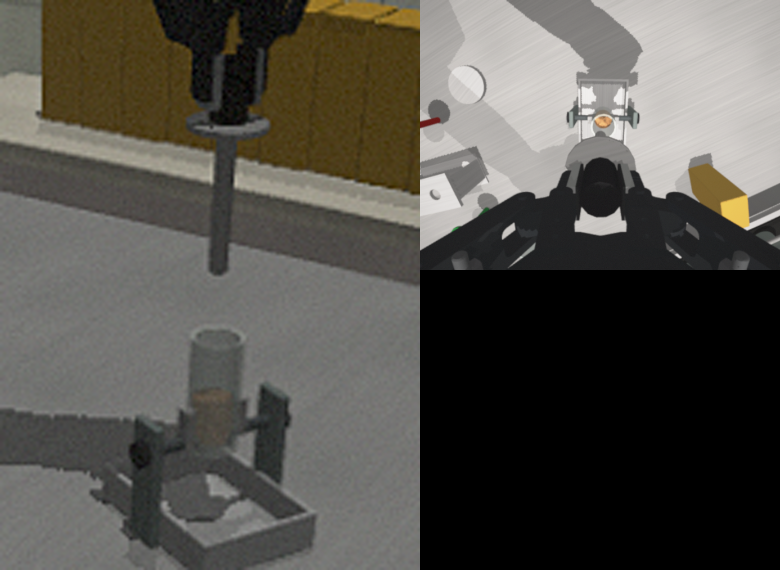

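The rod tip, at scene pixel (383,150), is straight above the mouth at (382,173), and the wrist view agrees. I'll lower it in.

>>> apply_moves([
  [[0, 0, 0.06], [0, 0, 0], 0],
  [[0, 0, 0.06], [0, 0, 0], 0],
  [[0, 0, 0.06], [0, 0, 0], 0],
  [[0, 0, 0.06], [0, 0, 0], 0],
  [[0, 0, 0.06], [0, 0, 0], 0],
  [[0, 0, 0.06], [0, 0, 0], 0],
  [[0, 0, 0], [0, 0, 0], 0],
  [[0, 0, 0], [0, 0, 0], 0],
])

```text
clock: 10.45
eef_pos: [0.5846, 0.2442, 0.268]
tool_rot: [0.226, 0.974, -0.001, -0.001]
ft_force: [-0.4, 0.7, -0.8]
grip_width: 0.0247
grasp_force: 59.2
```

>>> apply_moves([
  [[0, 0, 0.04], [0, 0, 0], 0],
  [[0, 0, 0.04], [0, 0, 0], 0],
  [[0, 0, 0.04], [0, 0, 0], 0],
  [[0, 0, 0.04], [0, 0, 0], 0],
  [[0, 0, 0.04], [0, 0, 0], 0],
  [[0, 0, 0.04], [0, 0, 0], 0],
  [[0, 0, 0.03], [0, 0, 0], 0],
  [[0, 0, 0], [0, 0, 0], 0],
])

```text
clock: 11.12
eef_pos: [0.5844, 0.245, 0.2123]
tool_rot: [0.226, 0.974, -0.001, -0.001]
ft_force: [0.3, -2.1, -0.2]
grip_width: 0.0247
grasp_force: 59.3
```

>>> apply_moves([
  [[0, 0, 0.025], [0, 0, 0], 0],
  [[0, 0, 0.025], [0, 0, 0], 0],
  [[0, 0, 0.025], [0, 0, 0], 0],
  [[0, 0, 0.025], [0, 0, 0], 0],
  [[0, 0, 0.02], [0, 0, 0], 0],
  [[0, 0, 0], [0, 0, 0], 0],
  [[0, 0, 0], [0, 0, 0], 0],
  [[0, 0, 0], [0, 0, 0], 0],
])

```text
clock: 11.78
eef_pos: [0.585, 0.2468, 0.1902]
tool_rot: [0.225, 0.974, 0.001, -0.0]
ft_force: [-1.6, 0.7, -2.5]
grip_width: 0.0242
grasp_force: 59.3
```

>>> apply_moves([
  [[0, 0, 0.01], [0, 0, 0], 0],
  [[0, 0, 0.01], [0, 0, 0], 0],
  [[0, 0, 0.01], [0, 0, 0], 0],
  [[0, 0, 0], [0, 0, 0], 0],
  [[0, 0, 0], [0, 0, 0], 0],
  [[0, 0, 0], [0, 0, 0], 0],
  [[0, 0, 0], [0, 0, 0], 0],
  [[0, 0, 0], [0, 0, 0], 0],
])

```text
clock: 12.45
eef_pos: [0.5855, 0.2464, 0.1867]
tool_rot: [0.225, 0.974, 0.001, 0.001]
ft_force: [-1.6, 0.9, 6.7]
grip_width: 0.0242
grasp_force: 60.4
```

```bash
python3 - <<'E'
from h import *
snap("scene","s5")
s=cv2.imread("pics/s5.png")
cv2.imwrite("pics/c7.png",cv2.resize(s[110:260,310:450],None,fx=4,fy=4,interpolation=cv2.INTER_CUBIC))
E
```

```text
(no output)
```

View pics/c7.png

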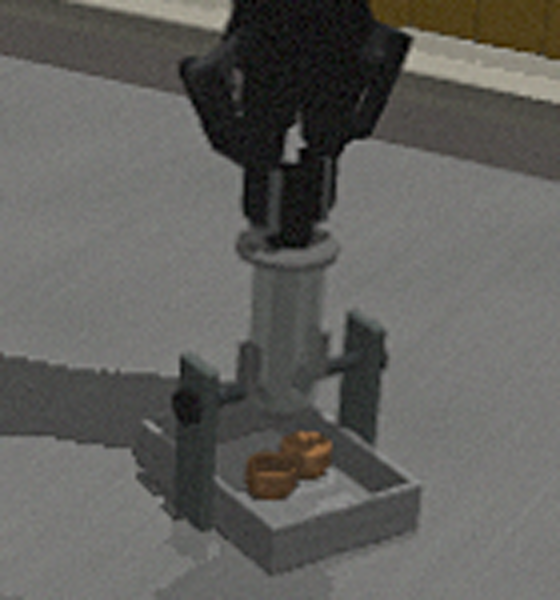

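Both stoppers lie in the tray, at (270,475) and (305,453), and the collar at (288,248) rests on the rim. I'll release and rise.

>>> apply_moves([
  [[0, 0, 0], [0, 0, 0], 0.65],
  [[0, 0, 0], [0, 0, 0], 0.65],
  [[0, 0, 0], [0, 0, 0], 0.65],
  [[0, 0, 0], [0, 0, 0], 0.65],
  [[0, 0, 0], [0, 0, 0], 0.65],
  [[0, 0, 0], [0, 0, 0], 0.65],
  [[0, 0, -0.04], [0, 0, 0], 0.65],
  [[0, 0, -0.08], [0, 0, 0], 0.65],
])

```text
clock: 13.17
eef_pos: [0.5837, 0.2451, 0.2064]
tool_rot: [0.226, 0.974, -0.002, -0.002]
ft_force: [0.3, 0.5, 0.2]
grip_width: 0.056
grasp_force: 0.0
```

>>> apply_moves([
  [[0, 0, -0.1], [0, 0, 0], 0.65],
  [[0, 0, -0.1], [0, 0, 0], 0.65],
  [[0, 0, -0.1], [0, 0, 0], 0.65],
  [[0, 0, -0.1], [0, 0, 0], 0.65],
  [[0, 0, -0.1], [0, 0, 0], 0.65],
  [[0, 0, 0], [0, 0, 0], 0.65],
  [[0, 0, 0], [0, 0, 0], 0.65],
  [[0, 0, 0], [0, 0, 0], 0.65],
])

```text
clock: 13.83
eef_pos: [0.5848, 0.2456, 0.3077]
tool_rot: [0.226, 0.974, -0.0, -0.0]
ft_force: [0.1, -0.3, 1.2]
grip_width: 0.0553
grasp_force: 0.0
```

```bash
python3 - <<'E'
from h import *
snap("scene","s6")
s=cv2.imread("pics/s6.png")
cv2.imwrite("pics/c8.png",cv2.resize(s[60:360,190:490],(600,600),interpolation=cv2.INTER_CUBIC))
E
```

```text
(no output)
```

View pics/c8.png

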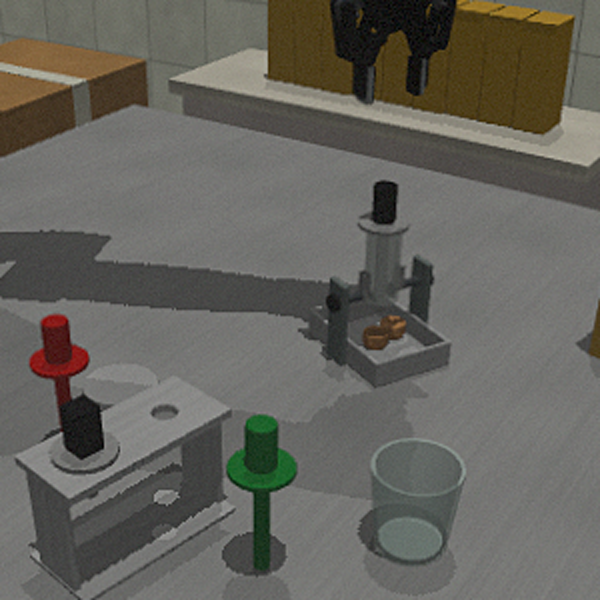

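The rod stands in the upright tube (handle at 385,203) and both corks are in the tray at (385,335). The short rod, jar and look-alikes are untouched.

```bash
python3 -c "
from workcell import bot
print(bot.job_done())"
```

```text
the job is handed in; nothing more can be done
None
```

The job is done and handed in at about 14 s: the tube is upright against its stop, both stoppers are in the tray, and the long rod stands released in the tube with its collar on the rim; the short rod, jar and lid were not touched.

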